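# Build up the kiln deck with props, cone pack and shelf

## Robot

A 7-joint arm with a two-finger parallel gripper is mounted at the origin on a cart in front of the work surface, level with it; the furniture and walls round the work are solid. World frame = base frame: x ahead of the robot, y to its left, z up, the work surface at z = 0. Lengths are in mm, angles in rad, forces in N, time in s.
With the tool pointing down it reaches from about 400 to 850 mm from the base axis. Payload 4.5 kg.
Tool frame: the origin (TCP) lies on the front face of the gripper's body, between the roots of the fingers; the fingertips stand 73 mm ahead of it and the grasp point (between the pads) lies 54 mm ahead of it; z points along the fingers, x is the direction in which the jaws open and shut, and the axes are right-handed (so a half turn about z gives the same grasp; the last joint's range is limited). The gripper opens to 85 mm and grips with 20 to 120 N. Pads are 22 mm wide; open, the fingers measure 114 mm over their backs; the gripper's body (76 mm by 85 mm) begins 54 mm behind the grasp point. The pads swing forward as they close: fully open they stand 13 mm farther back than shut.
Start: joints at [-1.162, 0.689, -0.195, 1.565, 0.157, 0.902, -0.215], TCP at [228.785, 581.64, 303.917] pointing down, gripper open.
Joint ranges: [-3.01, 3.01], [-0.46, 2.08], [-1.47, 1.51], [0.13, 2.56], [-1, 4.14], [0.04, 2.09], [-2.66, 2.66]. Speed limits (rad/s): [2.57, 2.57, 3.14, 3.14, 3.14, 3.14, 3.14].

## Interface

Orientations are given as a 3x3 rotation matrix whose columns are the frame's x, y, z axes.
In Python, from rig import ctrl gives the robot as it stands. The module is installed in compiled form; this text tells all that it offers. Calls block until the motion is done:
- ctrl.move_ptp(position, orientation): joint-space move of the TCP to a pose.
- ctrl.servo_line(position, ori=None, v=150): straight line of the TCP; ori=None keeps the orientation; v is the mean speed in mm/s.
- ctrl.move_joints(angles): joint-space move.
- ctrl.command_gripper(opening, effort=None): finger opening in mm; effort is the grip in N (None keeps the last); returns when the fingers have stopped.
- ctrl.dwell(seconds).
- ctrl.inverse_kinematics(position, orientation): joint angles nearest the present ones, or None.
- ctrl.camera(name): name is "scene" or "top"; returns the picture (420x560x3 uint8, blue, green, red); there is no depth.
- ctrl.camera_info(name): a dict with "mtx" (3x3 intrinsics, pixels), "rvec" (rotation vector, rad) and "tvec" (3), from world to camera coordinates, as OpenCV has them. Camera axes: x right, y down, z forward; pixel columns grow to the right and rows downward; lengths in mm; the calibration is good to about 2 mm. A picture is of the moment at which its call begins. camera_info takes no time and is no camera call.
A pose or a line that the arm cannot do raises ctrl.Unreachable and nothing moves.
- ctrl.hand_in(): hands the job in, once; it reports no verdict.
Readings, each from a call of its own:
- ctrl.current_time(): time.
- ctrl.current_joint_pos(): joint angles.
- ctrl.current_qvel(): joint speeds.
- ctrl.current_joint_torque(): joint torques, N m.
- ctrl.current_position(): TCP position.
- ctrl.current_ee_rot(): TCP orientation.
- ctrl.current_contact_force(): force on the tool from outside, world axes, zero at the start.
- ctrl.current_wrist_torque(): the same for the moment, N m.
- ctrl.current_gripper_width(): finger opening in mm.
Only numpy, scipy, OpenCV 4.12 (cv2) and the standard library are available. Lean on these libraries where they do the work, as an engineer would, in place of code of your own. Each camera call takes 0.05 s, during which the arm holds its last target.

## Task

Set up the small kiln deck for the next firing: stand the three tall props in its three sockets, set the cone pack on the deck midway between the two front sockets with its row of cones running from one of them to the other, and roof it all with the slotted kiln shelf, lying level on the three props, centred over the deck and square with it. The two short props and the test cup are not needed: leave them standing where they are.

Things in the scene. Friction and masses are not known exactly. Their poses are not given: they have to be found in the camera images.
- deck: Fixed kiln deck: slab 184 x 224 mm (x, y), top 40 mm above the bench; dark steel tray, white brick, tan plate. Origin: centre of its underside; x to its back (away from the robot within 20 degrees), y left. Round sockets in the top, 44 mm wide, 8 mm deep, flat-floored, for the 32 mm props: front left at x -48, y +72 mm; front right at x -48, y -72; back at x +48, y 0
- tall_1_mid (a point): Tall kiln prop: upright plain round post of pale fired clay, 32 mm diameter, 90 mm high, one of three equal ones, 0.145 kg; stands loose on the bench. Point: its centre, half-way up (45 mm above its foot); z along the post, any yaw is equal
- tall_2_mid (a point): Tall kiln prop: upright plain round post of pale fired clay, 32 mm diameter, 90 mm high, one of three equal ones, 0.145 kg; stands loose on the bench. Point: its centre, half-way up (45 mm above its foot); z along the post, any yaw is equal
- tall_3_mid (a point): Tall kiln prop: upright plain round post of pale fired clay, 32 mm diameter, 90 mm high, one of three equal ones, 0.145 kg; stands loose on the bench. Point: its centre, half-way up (45 mm above its foot); z along the post, any yaw is equal
- short_1_mid (a point): Short kiln prop: upright plain round post of pale fired clay, 32 mm diameter, 65 mm high, not for this job; stands loose on the bench and stays there. Point: its centre, half-way up (32.5 mm above its foot); z along the post, any yaw is equal
- short_2_mid (a point): Short kiln prop: upright plain round post of pale fired clay, 32 mm diameter, 65 mm high, not for this job; stands loose on the bench and stays there. Point: its centre, half-way up (32.5 mm above its foot); z along the post, any yaw is equal
- cones_mid (a point): Cone pack, loose, 0.09 kg: clay bar 31 mm wide (x), 76 mm long (y), 16 mm high, with a row of three thin upright cones along it, 62 mm high in all. Point: centre of the bar, 8 mm above its underside. Take the bar across its width; the cones stand within 8 mm of its long middle line. Either end may be at the left
- shelf_mid (a point): Slotted kiln shelf, 0.55 kg, lying loose: tan plate 150 x 196 mm (x, y), 12 mm thick. Two square through openings 48 x 48 mm, centred at y +35 and -35 mm, leave a web 22 mm wide (y), 48 mm long (x) in the middle: pick it up by this web, a finger in each opening. Point: centre of plate and web (and of mass), 6 mm above its underside; a half turn is equal
- cup_mid (a point): Terracotta-coloured test cup, open, 62 mm wide, 53 mm high, standing among the props; not for this job. Point: its centre, half-way up
There are look-alikes about, which are no part of the job. What is shaped like the part that bears tall_3_mid but blue or turquoise is not meant.

How it is judged:
By the outcome, as a careful person would: the job done as asked, in the order asked, and still so for the second after the job is handed in, with the robot touching nothing.
It also fails if it takes over 134 s, if anything falls off the work surface, if the arm or the gripper's body presses on something with over 40 N, if the wrist force passes 120 N, or if a joint passes its speed limit or range.

## Working session

There is one attempt and no reset: what is moved stays moved. The work goes in short steps, each a Python script; the robot and the scene stay as the last script left them, time stands still between calls to the robot, and variables do not carry over. Pictures are saved under pics/ and viewed, and the job is handed in when it is done.

```bash
mkdir -p pics; ls
python3 - <<'E'
from rig import ctrl
import cv2,numpy as np
for n in("scene","top"):
    im=ctrl.camera(n); cv2.imwrite(f"pics/{n}0.png",im)
    i=ctrl.camera_info(n); R=cv2.Rodrigues(np.array(i["rvec"]))[0]; print(n,i["mtx"],R,-R.T@np.array(i["tvec"]).ravel())
print(ctrl.current_time(),ctrl.current_ee_rot())
E
```

```text
pics
scene [[462.54865233   0.         273.99586721]
 [  0.         462.54865233 206.28999586]
 [  0.           0.           1.        ]] [[ 0.79543092 -0.60556458  0.02410793]
 [-0.34502068 -0.48518363 -0.80346598]
 [ 0.49824731  0.63078394 -0.59486236]] [-108.47249282 -888.73369725  802.22130161]
top [[434.40901331   0.         271.43162066]
 [  0.         434.40901331 212.69602232]
 [  0.           0.           1.        ]] [[-0.02954021 -0.99947882 -0.0130181 ]
 [-0.98488334  0.03132778 -0.17036247]
 [ 0.17068151  0.00778876 -0.98529547]] [ 316.95345502  -97.71893531 1263.11716556]
0.1 [[ 3.65947871e-01  9.30635229e-01 -4.74841104e-04]
 [ 9.30633825e-01 -3.65948147e-01 -1.62418746e-03]
 [-1.68529329e-03  1.52464749e-04 -9.99998568e-01]]
```

View pics/scene0.png

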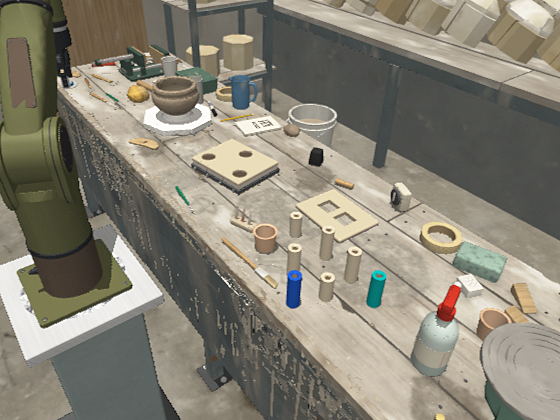

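View pics/top0.png

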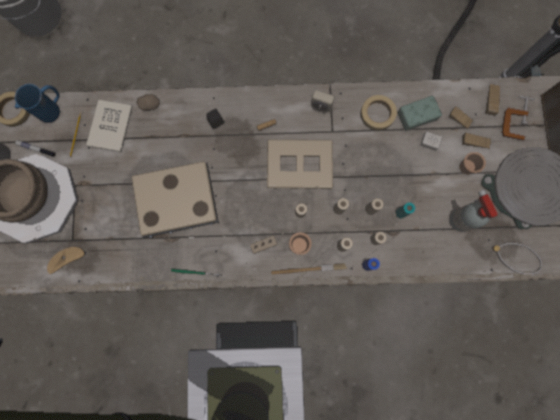

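```bash
cat > h.py <<'E'
from rig import ctrl
import cv2,numpy as np
def cam(n):
    i=ctrl.camera_info(n); R=cv2.Rodrigues(np.array(i["rvec"],float))[0]
    return np.array(i["mtx"]),R,np.array(i["tvec"],float).ravel()
def proj(n,P):
    i=ctrl.camera_info(n); return cv2.projectPoints(np.array(P,float).reshape(-1,1,3),np.array(i["rvec"],float),np.array(i["tvec"],float),np.array(i["mtx"]),None)[0].reshape(-1,2)
def ray(n,px,z):
    K,R,t=cam(n); px=np.array(px,float).reshape(-1,2)
    d=np.c_[px,np.ones(len(px))]@np.linalg.inv(K).T@R; c=-R.T@t
    return c+d*((z-c[2])/d[:,2])[:,None]
def shot(n,name,crop,s):
    im=ctrl.camera(n); x0,y0,x1,y1=crop
    cv2.imwrite("pics/"+name,cv2.resize(im[y0:y1,x0:x1],None,fx=s,fy=s,interpolation=cv2.INTER_CUBIC)); return im
E
python3 - <<'E'
import cv2
a=cv2.imread("pics/top0.png")[130:280,230:420];cv2.imwrite("pics/topc.png",cv2.resize(a,None,fx=4,fy=4,interpolation=2))
a=cv2.imread("pics/scene0.png")[180:320,215:395];cv2.imwrite("pics/scenec.png",cv2.resize(a,None,fx=4.2,fy=4.2,interpolation=2))
a=cv2.imread("pics/top0.png")[150:250,120:230];cv2.imwrite("pics/topd.png",cv2.resize(a,None,fx=5,fy=5,interpolation=2))
E
```

```text
(no output)
```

View pics/topc.png

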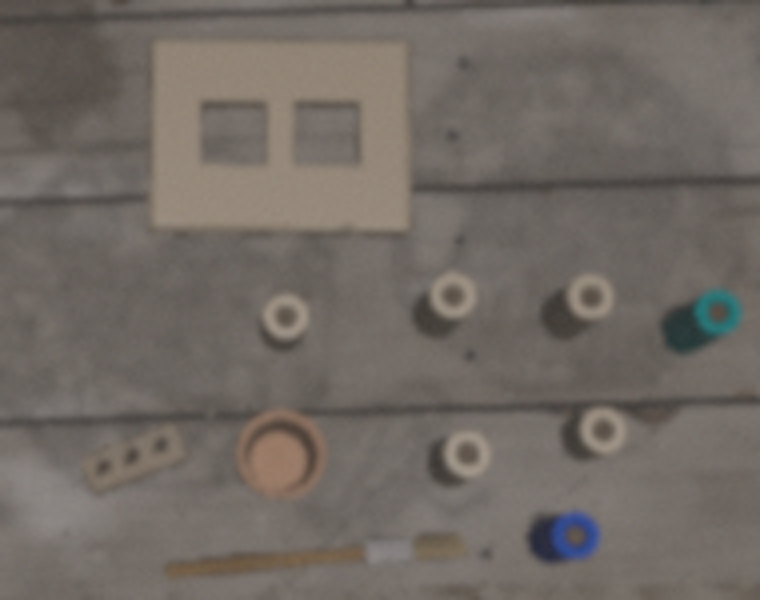

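View pics/scenec.png

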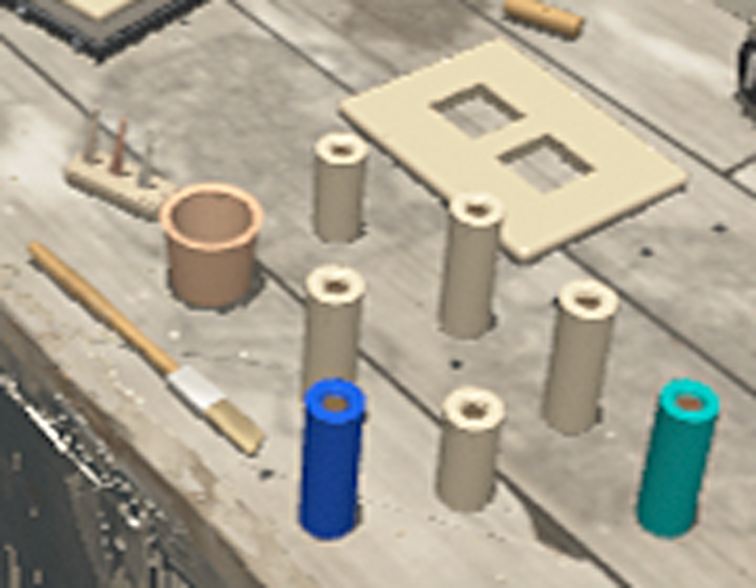

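View pics/topd.png

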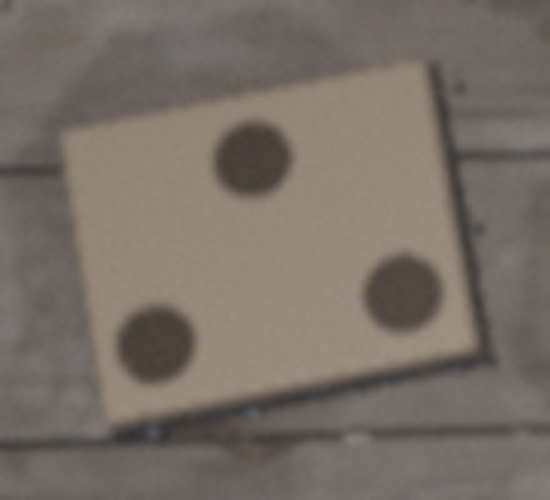

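Run:
```python
from h import *
def f(p,s,o): return (np.array(p,float)+.5)/s-.5+np.array(o)
sc={'A':(340,150),'B':(477,209),'C':(587,300),'D':(334,286),'E':(473,410)}
tp={'A':(285,317),'B':(453,296),'C':(590,298),'D':(466,455),'E':(602,431)}
P=[]
for n in("scene","top"):
    K,R,t=cam(n); P.append(K@np.c_[R,t])
for k in sc:
    a=f(sc[k],4.2,(215,180)); b=f(tp[k],4,(230,130))
    X=cv2.triangulatePoints(P[0],P[1],a.reshape(2,1),b.reshape(2,1)); X=(X[:3]/X[3]).ravel()
    print(k,X.round(1),a.round(1),b.round(1), "top@90",ray("top",b,90)[0,:2].round(1),"sc@90",ray("scene",a,90)[0,:2].round(1),"top@65",ray("top",b,65)[0,:2].round(1),"sc@65",ray("scene",a,65)[0,:2].round(1))
# deck and shelf masks
im=cv2.imread("pics/top0.png"); hsv=cv2.cvtColor(im,cv2.COLOR_BGR2HSV)
lab=cv2.cvtColor(im,cv2.COLOR_BGR2LAB)
m=((lab[...,2]>135)).astype(np.uint8)*255
cv2.imwrite("pics/mask.png",m[120:280,110:420])
n,l,s,c=cv2.connectedComponentsWithStats(m)
for i in range(1,n):
    if s[i,4]>60 and s[i,0]>110 and s[i,0]<420 and 120<s[i,1]<290:
        pts=cv2.findNonZero((l==i).astype(np.uint8)); r=cv2.minAreaRect(pts)
        print(s[i],c[i].round(1),r)
```

```text
A [ 532.3 -170.7   64.1] [295.6 215.3] [300.9 208.9] top@90 [ 528.2 -169.5] sc@90 [ 509.3 -195.7] top@65 [ 532.7 -171. ] sc@65 [ 531.  -171.3]
B [ 539.  -285.1   89.7] [328.2 229.4] [342.9 203.6] top@90 [ 539.2 -285.2] sc@90 [ 538.5 -285.3] top@65 [ 543.9 -289.2] sc@65 [ 561.2 -264.1]
C [ 534.6 -378.7   89.7] [354.4 251. ] [377.1 204.1] top@90 [ 534.8 -378.8] sc@90 [ 534.1 -378.8] top@65 [ 539.4 -384.8] sc@65 [ 556.7 -360.9]
D [ 429.6 -287.7   88.8] [294.1 247.7] [346.1 243.4] top@90 [ 429.7 -287.7] sc@90 [ 428.5 -288.6] top@65 [ 432.1 -291.7] sc@65 [ 447.4 -267.6]
E [ 445.8 -386.5   64. ] [327.2 277.2] [380.1 237.4] top@90 [ 443.1 -380.4] sc@90 [ 426.1 -404.2] top@65 [ 445.8 -386.4] sc@65 [ 444.8 -387.2]
[ 267  140   66   48 2494] [299.6 163.5] ((299.5, 163.5), (47.0, 65.0), 90.0)
[ 132  162   84   73 3937] [172.9 197.3] ((172.70614624023438, 197.81495666503906), (60.33195114135742, 76.45213317871094), 79.04593658447266)
[338 199  11  10  73] [342.9 203.4] ((343.0, 203.5), (10.0, 9.0), 0.0)
[372 199  11  10  66] [377.4 203.7] ((377.0, 203.5), (9.0, 10.0), 90.0)
[289 232  23  23 404] [299.7 243.3] ((300.0, 243.0), (22.0, 22.0), 90.0)
[251 237  25  16 130] [262.6 245.1] ((262.74139404296875, 244.1034393310547), (8.913376808166504, 23.95469856262207), 68.19859313964844)
[334 264  13   6  66] [339.3 266.5] ((340.0, 266.5), (12.0, 5.0), 0.0)
[271 267  50   8 193] [295.2 270.2] ((295.5247497558594, 270.2475280761719), (4.3781633377075195, 49.35384750366211), 84.2894058227539)
```

View pics/mask.png

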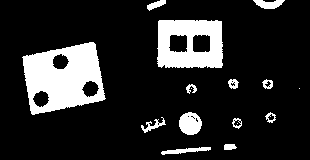

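Run:
```python
from h import *
def holes(img,roi,th,lo,hi):
    lab=cv2.cvtColor(img,cv2.COLOR_BGR2LAB); m=(lab[...,2]>th).astype(np.uint8)
    x0,y0,x1,y1=roi; q=np.zeros_like(m); q[y0:y1,x0:x1]=m[y0:y1,x0:x1]
    cs,h=cv2.findContours(q,cv2.RETR_CCOMP,cv2.CHAIN_APPROX_NONE); 
    big=max(range(len(cs)),key=lambda i:cv2.contourArea(cs[i]) if h[0][i][3]<0 else 0)
    out=[]
    for i,c in enumerate(cs):
        if h[0][i][3]==big and lo<cv2.contourArea(c)<hi: 
            M=cv2.moments(c); out.append((M['m10']/M['m00'],M['m01']/M['m00']))
    r=cv2.minAreaRect(cs[big]); return np.array(out),cv2.boxPoints(r),cv2.approxPolyDP(cs[big],6,True)[:,0]
T=cv2.imread("pics/top0.png");S=cv2.imread("pics/scene0.png")
loc=np.array([[-48,72],[-48,-72],[48,0]],float)
for nm,n,img,roi,th in(("deck","top",T,(125,150,225,250),135),("deck","scene",S,(185,130,285,195),140)):
    o,b,ap=holes(img,roi,th,60,1000); print(nm,n,o.round(1).tolist()); print(ap.tolist())
    if len(o)==3:
        p=ray(n,o,40)[:,:2]; back=p[np.argmax(p[:,0])]; fr=[q for q in p if q is not back and not np.allclose(q,back)]
        fr.sort(key=lambda q:-q[1]); w=np.array([fr[0],fr[1],back])
        R=np.linalg.svd((loc-loc.mean(0)).T@(w-w.mean(0))); Rr=R[2].T@R[0].T
        yaw=np.arctan2(Rr[1,0],Rr[0,0]); c=w.mean(0)-Rr@loc.mean(0); print(w.round(1).tolist(),"yaw",yaw,"c",c,"res",(w-(loc@Rr.T+c)).round(1).tolist())
    cs=ray(n,ap,40)[:,:2]; print("corners",cs.round(1).tolist(),cs.mean(0))
for n,img,roi,th in(("top",T,(255,130,345,195),135),("scene",S,(290,180,385,245),140)):
    o,b,ap=holes(img,roi,th,60,1000); print("shelf",n,o.round(1).tolist(),ap.tolist()); 
    cs=ray(n,ap,12)[:,:2]; print(cs.round(1).tolist(),cs.mean(0)); print(ray(n,o,12)[:,:2].round(1).tolist())
```

```text
deck top [[150.7, 218.4], [200.1, 208.4], [169.9, 181.4]]
[[203, 162], [132, 177], [142, 234], [215, 218]]
[[523.2, 257.8], [547.8, 116.2], [630.5, 203.7]] yaw 0.17294926123793314 c [582.90162954 195.34307841] res [[-0.1, -0.2], [-0.2, 0.1], [0.3, 0.1]]
corners [[685.5, 107.4], [647.2, 314.6], [479.1, 281.8], [518.6, 73.5]] [582.57562862 194.33958317]
deck scene [[239.3, 173.2], [208.2, 156.1], [245.1, 153.5]]
[[192, 157], [237, 184], [278, 162], [231, 138]]
[[521.6, 258.6], [546.3, 116.2], [628.8, 204.9]] yaw 0.1757816690075938 c [581.31177423 196.01923458] res [[0.1, 0.1], [-0.3, -0.5], [0.2, 0.5]]
corners [[476.4, 283.6], [507.9, 70.9], [683.9, 100.6], [648.6, 319.9]] [579.16652594 193.75689965]
shelf top [[311.0, 163.1], [288.0, 163.0]] [[268, 141], [268, 186], [331, 187], [331, 141]]
[[752.9, -84.0], [614.0, -80.1], [604.9, -265.6], [746.4, -273.1]] [ 679.56045026 -175.69208969]
[[679.6, -210.1], [682.3, -141.6]]
shelf scene [[344.4, 218.6], [328.1, 206.2]] [[295, 205], [328, 234], [322, 244], [332, 243], [332, 232], [341, 241], [378, 222], [335, 189]]
[[606.7, -81.0], [595.7, -233.3], [555.4, -254.0], [579.3, -266.4], [610.1, -233.4], [604.0, -274.4], [744.1, -276.1], [758.3, -88.1]] [ 631.69964    -213.32230357]
[[678.7, -210.6], [681.0, -141.0]]
```

Run:
```python
from h import *
T=cv2.imread("pics/top0.png");S=cv2.imread("pics/scene0.png")
cv2.imwrite("pics/cone_t.png",cv2.resize(T[225:262,240:292],None,fx=12,fy=12,interpolation=2))
cv2.imwrite("pics/cone_s.png",cv2.resize(S[200:240,222:262],None,fx=12,fy=12,interpolation=2))
# shelf yaw: line fits of outer contour & hole edges on plane z=12
lab=cv2.cvtColor(T,cv2.COLOR_BGR2LAB); m=np.zeros(T.shape[:2],np.uint8); m[130:195,255:345]=(lab[130:195,255:345,2]>135)
cs,_=cv2.findContours(m,cv2.RETR_EXTERNAL,cv2.CHAIN_APPROX_NONE); c=max(cs,key=cv2.contourArea)[:,0].astype(float)
w=ray("top",c,12)[:,:2]-[680,-175.8]
for nm,sel in(("front",(w[:,0]<-60)&(abs(w[:,1])<85)),("back",(w[:,0]>60)&(abs(w[:,1])<85)),("left",(w[:,1]>80)&(abs(w[:,0])<60)),("right",(w[:,1]<-80)&(abs(w[:,0])<60))):
    vx,vy,x,y=cv2.fitLine(w[sel].astype(np.float32),cv2.DIST_HUBER,0,.01,.01).ravel()
    print(nm,np.arctan2(vy,vx)%np.pi-(np.pi/2 if nm in("front","back") else 0),x,y)
```

```text
front -0.049273133 -70.96026 -1.220412
back -0.0341084 72.921906 1.2571603
left 3.1133919 0.45257208 93.867584
right 3.1023955 -1.7752594 -94.2951
```

View pics/cone_t.png

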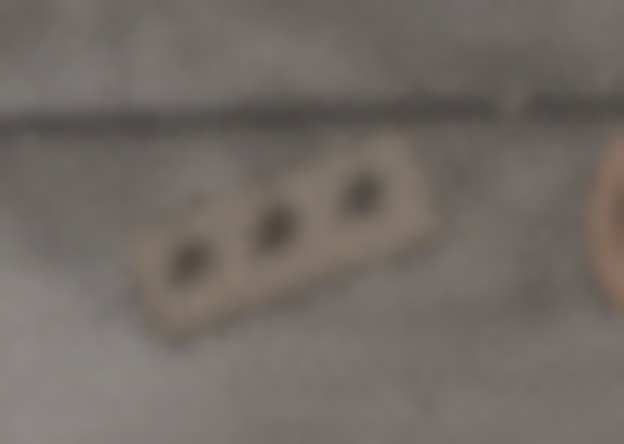

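View pics/cone_s.png

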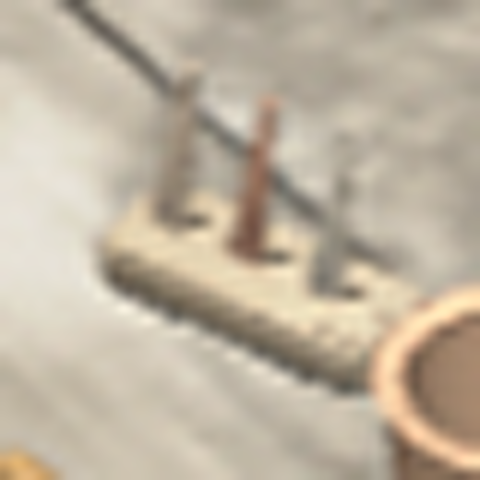

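Run:
```python
from h import *
c=np.array([(128,250),(400,130),(440,228),(172,340)],float)
px=(c+.5)/12-.5+[240,225]
w=ray("top",px,16)[:,:2]; print(w.round(1).tolist(),w.mean(0))
for i in range(4): d=w[(i+1)%4]-w[i]; print(np.linalg.norm(d).round(1),np.degrees(np.arctan2(d[1],d[0])).round(1))
# scene: left end corners & bases of cones at z=16
b=(np.array([(178,222),(250,255),(325,290)],float)+.5)/12-.5+[222,200]
print(ray("scene",b,16)[:,:2].round(1).tolist())
cup=ray("top",[[300,243]],53); print("cup",cup)
# reachability
def Rz(a): return np.array([[np.cos(a),np.sin(a),0],[np.sin(a),-np.cos(a),0],[0,0,-1.]])
for nm,p,a in (("B",(539,-285.2),1.57),("C",(534.6,-378.7),1.57),("D",(429.4,-288),1.57),("shelf",(680.3,-175.8),1.533),("shelfplace",(582,195.7),1.745),("cone",(445,-65),0),("conepl",(534.8,187.3),.174),("bk",(629.6,204.3),1.57),("fl",(522.5,258.2),1.57),("fr",(547,116.2),1.57)):
    for da in(0,np.pi):
        for z in (80,240):
            q=ctrl.inverse_kinematics([*p,z],Rz(a+da)); print(nm,round(a+da,2),z,None if q is None else np.round(q,2).tolist())
```

```text
[[439.5, -24.0], [466.4, -90.1], [442.5, -98.9], [417.6, -34.0]] [441.52584268 -61.75907341]
71.3 -67.8
25.5 -159.6
69.5 111.0
24.1 24.7
[[432.6, -38.2], [439.2, -57.9], [445.8, -78.3]]
cup [[ 438.2448633  -165.32221371   53.        ]]
B 1.57 80 [0.7, 1.04, -0.53, 1.73, 0.85, 0.62, 1.24]
B 1.57 240 [0.69, 0.79, -0.51, 1.67, 0.49, 0.82, 1.54]
B 4.71 80 [0.34, 1.0, 0.13, 1.75, -0.27, 0.42, -0.91]
B 4.71 240 [0.24, 0.77, 0.31, 1.69, -0.33, 0.73, -0.86]
C 1.57 80 [0.75, 1.05, -0.4, 1.58, 0.6, 0.63, 1.61]
C 1.57 240 [0.83, 0.85, -0.55, 1.52, 0.51, 0.92, 1.69]
C 4.71 80 [0.48, 1.03, 0.12, 1.6, -0.21, 0.52, -0.85]
C 4.71 240 [0.38, 0.83, 0.33, 1.54, -0.33, 0.83, -0.74]
D 1.57 80 [0.62, 0.94, -0.2, 2.02, 0.7, 0.25, 1.39]
D 1.57 240 [0.84, 0.69, -0.55, 1.94, 0.57, 0.67, 1.5]
D 4.71 80 [0.47, 0.94, 0.05, 2.03, -0.21, 0.18, -0.86]
D 4.71 240 [0.36, 0.66, 0.24, 1.97, -0.28, 0.55, -0.78]
shelf 1.53 80 [0.49, 1.14, -0.64, 1.41, 0.8, 0.86, 1.12]
shelf 1.53 240 [0.4, 0.89, -0.44, 1.35, 0.41, 0.99, 1.41]
shelf 4.67 80 [0.05, 1.1, 0.29, 1.44, -0.43, 0.67, -1.08]
shelf 4.67 240 [-0.03, 0.92, 0.48, 1.38
[... 712 characters left out ...]
82, 1.79, 0.75, 0.88, 2.18]
bk 1.57 80 [-0.23, 1.04, -0.3, 1.56, 0.46, 0.61, 0.8]
bk 1.57 240 [-0.2, 0.83, -0.35, 1.5, 0.34, 0.88, 0.9]
bk 4.71 80 [-0.57, 1.07, 0.36, 1.58, -0.58, 0.6, -1.46]
bk 4.71 240 [-0.63, 0.87, 0.5, 1.53, -0.49, 0.88, -1.53]
fl 1.57 80 [-0.42, 0.97, -0.2, 1.82, 0.45, 0.39, 0.62]
fl 1.57 240 [-0.35, 0.73, -0.32, 1.75, 0.33, 0.71, 0.72]
fl 4.71 80 [-0.69, 0.99, 0.26, 1.84, -0.61, 0.39, -1.54]
fl 4.71 240 [-0.8, 0.77, 0.48, 1.78, -0.5, 0.72, -1.63]
fr 1.57 80 [-0.14, 0.96, -0.26, 1.89, 0.63, 0.37, 0.68]
fr 1.57 240 [-0.08, 0.71, -0.36, 1.82, 0.38, 0.68, 0.91]
fr 4.71 80 [-0.42, 0.98, 0.22, 1.91, -0.6, 0.32, -1.29]
fr 4.71 240 [-0.55, 0.74, 0.45, 1.85, -0.49, 0.67, -1.39]
```

```bash
cat >> h.py <<'E'
def Rz(a): return np.array([[np.cos(a),np.sin(a),0],[np.sin(a),-np.cos(a),0],[0,0,-1.]])
def st(m=""):
    print(m,"t",round(ctrl.current_time(),2),"p",np.round(ctrl.current_position(),1).tolist(),"w",round(float(ctrl.current_gripper_width()),1),"F",np.round(ctrl.current_contact_force(),1).tolist(),flush=True)
E
python3 - <<'E'
from h import *
ctrl.move_ptp([539,-285.2,260],Rz(np.pi/2)); st("above B")
ctrl.command_gripper(55,40); st("open55")
shot("scene","g1.png",(230,80,400,300),2.7)
E
```

```text
above B t 3.33 p [539.6, -284.1, 260.1] w 85.3 F [0.6, 0.3, 0.2]
open55 t 3.73 p [539.0, -285.1, 260.0] w 55.0 F [0.8, 0.5, 0.8]
```

View pics/g1.png

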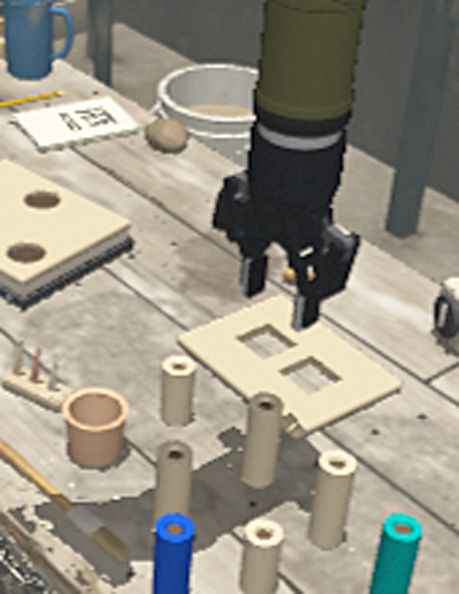

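Run:
```python
from h import *
for z in(175,180,185,190,195,200,205): print(z,((proj("scene",[[539,-316,z],[539,-254,z]])-[230,80])*2.7).round(0).tolist())
```

```text
175 [[300.0, 344.0], [250.0, 310.0]]
180 [[300.0, 339.0], [251.0, 305.0]]
185 [[301.0, 335.0], [251.0, 300.0]]
190 [[302.0, 330.0], [252.0, 296.0]]
195 [[302.0, 325.0], [252.0, 291.0]]
200 [[303.0, 320.0], [253.0, 286.0]]
205 [[304.0, 315.0], [253.0, 281.0]]
```

```bash
cat >> h.py <<'E'
YD=0.174; CD=np.array([582.1,195.7])
def deck(x,y):
    c,s=np.cos(YD),np.sin(YD); return CD+np.array([c*x-s*y,s*x+c*y])
def prop(src,dst,a=np.pi/2,a2=None):
    a2=a if a2 is None else a2
    R=Rz(a)
    ctrl.move_ptp([*src,240],R); ctrl.command_gripper(55,40)
    ctrl.servo_line([*src,135],v=200); ctrl.servo_line([*src,114],v=80); st("at prop")
    w=ctrl.command_gripper(20,50); st("gripped")
    ctrl.servo_line([*src,250],v=200); st("lifted")
    if not 29<ctrl.current_gripper_width()<36: print("GRASP FAIL"); return
    ctrl.servo_line([*dst,250],Rz(a2),v=300)
    ctrl.servo_line([*dst,165],v=150); ctrl.servo_line([*dst,147],v=40); st("down")
def release(dst):
    ctrl.command_gripper(60); ctrl.servo_line([*dst,250],v=200); st("released")
E
python3 - <<'E'
from h import *
d=deck(48,0); print(d,deck(-48,72),deck(-48,-72))
prop((539,-285.2),d)
shot("scene","g2.png",(150,40,330,200),3.5)
E
```

```text
[629.37520742 204.00991956] [522.35991324 258.30289157] [547.28967192 116.47726931]
at prop t 5.34 p [538.7, -285.1, 113.6] w 54.9 F [-0.3, -0.1, -0.6]
gripped t 5.67 p [539.2, -285.3, 114.4] w 31.2 F [-0.6, -0.0, 1.6]
lifted t 6.51 p [538.0, -285.1, 248.8] w 30.8 F [-0.2, 0.6, -2.4]
down t 9.63 p [629.3, 204.0, 146.7] w 31.0 F [0.1, -0.3, -1.7]
```

View pics/g2.png

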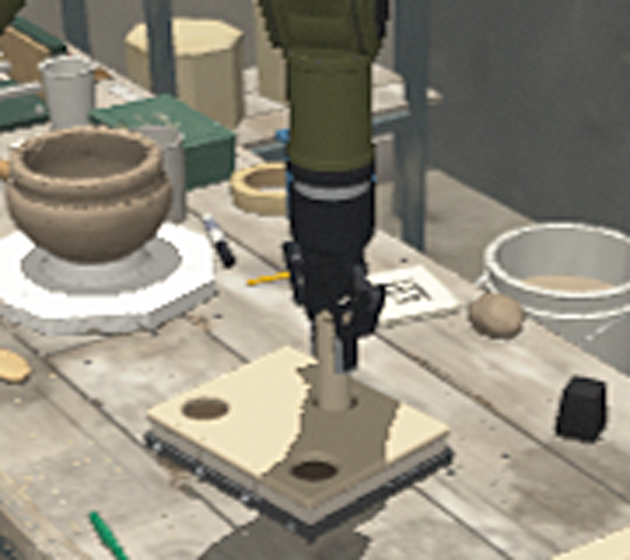

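The prop stands centred in the back socket, with its foot at crop (335,405). I'll release it and do the next two.

Run:
```python
from h import *
release(deck(48,0))
for s,d in(((534.5,-378.7),deck(-48,72)),((429.2,-288.1),deck(-48,-72))):
    prop(s,d); release(d)
shot("scene","g3.png",(180,90,300,210),5)
ctrl.servo_line([480,-100,260],v=300)
shot("scene","g4.png",(150,80,330,240),3.5); im=shot("top","t4.png",(120,140,240,250),5); cv2.imwrite("pics/t4full.png",im);st()
```

```text
released t 10.74 p [628.8, 203.6, 249.1] w 59.9 F [-0.2, -0.3, -0.9]
at prop t 14.18 p [534.2, -378.6, 113.6] w 55.4 F [-0.3, -0.1, 0.3]
gripped t 14.51 p [534.8, -378.8, 114.4] w 31.2 F [0.3, 0.1, 1.8]
lifted t 15.34 p [533.5, -378.5, 248.7] w 30.8 F [-0.7, -0.4, -1.8]
down t 18.93 p [522.3, 258.3, 146.8] w 30.9 F [0.1, 0.1, -2.4]
released t 19.99 p [522.0, 257.7, 249.3] w 60.1 F [-0.2, -0.3, 0.0]
at prop t 23.3 p [429.3, -288.2, 114.4] w 55.0 F [-0.2, 0.4, 0.4]
gripped t 23.63 p [429.5, -288.3, 114.6] w 31.1 F [-0.5, -0.6, 5.0]
lifted t 24.47 p [428.3, -288.0, 249.0] w 30.9 F [0.5, 0.5, -2.4]
down t 27.34 p [547.1, 116.3, 146.8] w 31.1 F [-0.7, -0.4, -1.2]
released t 28.4 p [546.8, 116.0, 249.3] w 60.0 F [-0.8, -0.8, -0.8]
 t 29.46 p [480.7, -97.7, 260.0] w 59.8 F [0.6, -0.2, -0.1]
```

View pics/g4.png

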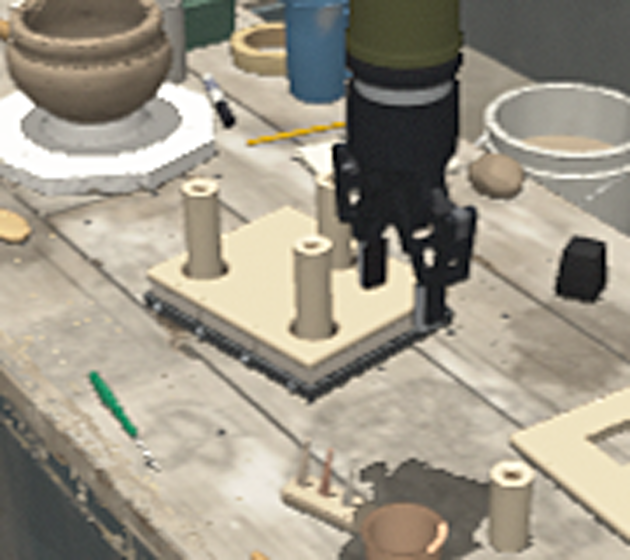

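View pics/t4.png

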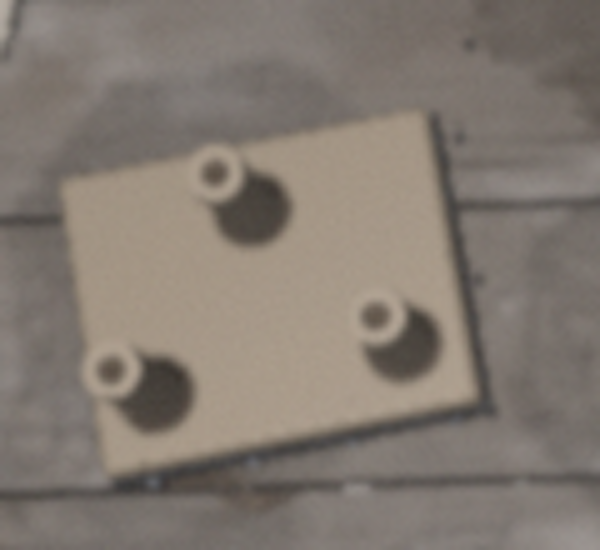

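All three props stand upright in their sockets: rims at top-crop (216,173), (111,370) and (377,317). Next is the cone pack.

Run:
```python
from h import *
R=Rz(0.36); p=(440.8,-60.5)
ctrl.move_ptp([*p,200],R); ctrl.command_gripper(62,40)
ctrl.servo_line([*p,120],v=150); shot("scene","c1.png",(200,140,300,260),5); st("above")
ctrl.servo_line([*p,76],v=60); st("at")
ctrl.command_gripper(20,40); st("grip"); ctrl.dwell(.2)
ctrl.servo_line([*p,230],v=120); st("lift")
im=shot("scene","c2.png",(200,90,320,240),4); cv2.imwrite("pics/c2f.png",im)
im=shot("top","c3.png",(200,190,330,290),5); cv2.imwrite("pics/c3f.png",im)
```

```text
above t 31.41 p [441.1, -60.6, 120.6] w 62.1 F [0.1, 0.4, 0.1]Traceback (most recent call last):
  File "<stdin>", line 5, in <module>
rig.Unreachable: the arm cannot follow that straight line within its joint ranges
```

Run:
```python
from h import *
print(np.round(ctrl.current_joint_pos(),2))
p=(440.8,-60.5)
for a in (0.36,0.36+np.pi,0.36-np.pi):
  for z in(76,90,120,160,200):
    q=ctrl.inverse_kinematics([*p,z],Rz(a)); print(round(a,2),z,None if q is None else np.round(q,2).tolist())
```

```text
[ 0.06  0.83 -0.04  2.23  0.41  0.08 -0.02]
0.36 76 [0.62, 1.17, -1.04, 2.21, 1.52, 0.92, -1.1]
0.36 90 [0.28, 0.92, -0.41, 2.23, 1.47, 0.32, -1.08]
0.36 120 [0.06, 0.83, -0.04, 2.23, 0.41, 0.08, -0.02]
0.36 160 [0.1, 0.75, -0.11, 2.22, 0.4, 0.2, -0.01]
0.36 200 [0.15, 0.66, -0.19, 2.19, 0.38, 0.32, -0.0]
3.5 76 [0.15, 0.93, -0.2, 2.23, 1.67, 0.16, 1.87]
3.5 90 [0.15, 0.9, -0.19, 2.23, 1.47, 0.15, 2.06]
3.5 120 [0.7, 1.18, -1.26, 2.2, 1.41, 1.1, 2.1]
3.5 160 [-0.1, 0.77, 0.22, 2.23, -0.76, 0.22, -1.97]
3.5 200 [-0.28, 0.74, 0.53, 2.21, -0.94, 0.43, -1.76]
-2.78 76 [0.15, 0.93, -0.2, 2.23, 1.67, 0.16, 1.87]
-2.78 90 [0.15, 0.9, -0.19, 2.23, 1.47, 0.15, 2.06]
-2.78 120 [0.7, 1.18, -1.26, 2.2, 1.41, 1.1, 2.1]
-2.78 160 [-0.1, 0.77, 0.22, 2.23, -0.76, 0.22, -1.97]
-2.78 200 [-0.28, 0.74, 0.53, 2.21, -0.94, 0.43, -1.76]
```

View pics/c1.png

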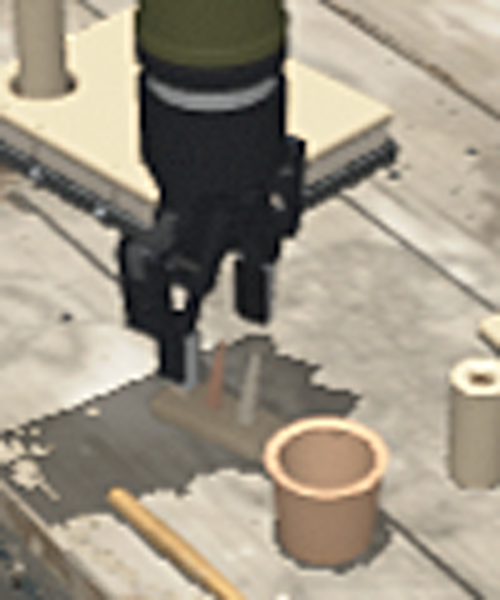

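The tool is over the pack, fingers straddling it, but joint 6 is near its lower limit. I'll lift and come back with the elbow swung out.

Run:
```python
from h import *
R=Rz(0.36); p=(440.8,-60.5)
ctrl.servo_line([*p,235],v=150)
ctrl.move_joints([0.53,0.68,-0.78,2.13,0.81,0.66,-0.46]); st("seed")
for z in(235,160,120,76):
    q=ctrl.inverse_kinematics([*p,z],R); print(z,None if q is None else np.round(q,2).tolist())
ctrl.servo_line([*p,235],R,v=100); st()
try:
    ctrl.servo_line([*p,76],v=80); st("at")
except ctrl.Unreachable as e: print(e); raise SystemExit
ctrl.command_gripper(20,40); st("grip"); ctrl.dwell(.2)
ctrl.servo_line([*p,230],v=120); st("lift")
im=shot("scene","c2.png",(200,90,320,240),4); cv2.imwrite("pics/c2f.png",im)
im=shot("top","c3.png",(200,190,330,290),5); cv2.imwrite("pics/c3f.png",im)
```

```text
seed t 32.91 p [442.6, -66.3, 238.5] w 62.2 F [0.0, 0.1, -0.0]
235 [0.51, 0.68, -0.77, 2.14, 0.82, 0.64, -0.49]
160 [0.39, 0.8, -0.58, 2.2, 1.08, 0.46, -0.71]
120 [0.31, 0.86, -0.44, 2.22, 1.26, 0.35, -0.88]
76 [0.22, 0.94, -0.3, 2.23, 1.6, 0.24, -1.2]
 t 33.16 p [440.3, -60.0, 234.7] w 61.9 F [-1.1, -0.7, 0.5]
at t 35.3 p [440.9, -60.5, 76.2] w 62.2 F [-0.7, -1.0, 0.4]
grip t 35.69 p [440.9, -60.5, 76.4] w 29.1 F [-1.5, 0.1, 5.8]
lift t 37.33 p [440.5, -60.5, 229.4] w 29.3 F [-0.8, -0.2, -0.3]
```

```bash
ls pics
```

```text
c1.png
c2.png
c2f.png
c3.png
c3f.png
cone_s.png
cone_t.png
g1.png
g2.png
g3.png
g4.png
mask.png
scene0.png
scenec.png
t4.png
t4full.png
top0.png
topc.png
topd.png
```

View pics/c2.png

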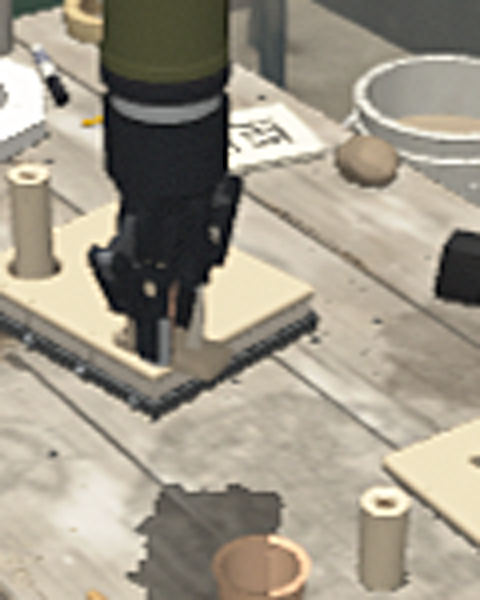

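View pics/c3.png

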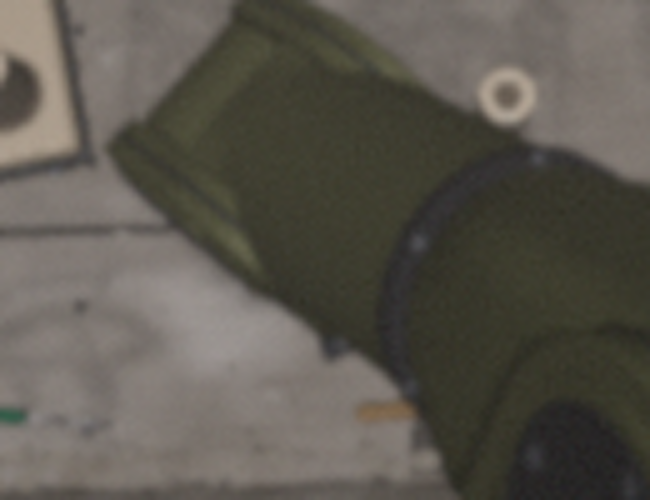

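The pack is held: red cone at crop (172,300), both fingers closed at 29 mm. I'll carry it to the deck.

Run:
```python
from h import *
d=deck(-48,0); R=Rz(YD); print(d)
ctrl.servo_line([440.8,-60.5,250],v=120)
ctrl.servo_line([*d,250],R,v=200); st("over"); print(np.round(ctrl.current_joint_pos(),2))
ctrl.servo_line([*d,135],v=100); ctrl.servo_line([*d,117],v=30); st("down")
im=shot("scene","c4.png",(170,60,310,210),4)
```

```text
[534.82479258 187.39008044]
over t 39.22 p [534.6, 185.9, 249.7] w 29.5 F [0.1, -0.3, -0.9]
[-0.02  0.76 -0.69  1.79  0.64  0.83 -0.85]
down t 41.27 p [534.8, 187.5, 116.9] w 29.2 F [-0.1, 0.2, -0.0]
```

View pics/c4.png

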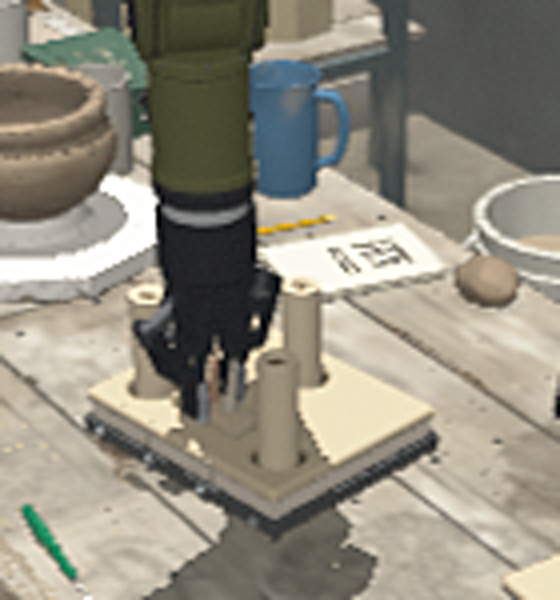

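The bar sits between the two front props. I'll release, retreat and measure.

Run:
```python
from h import *
d=deck(-48,0)
ctrl.command_gripper(58); ctrl.servo_line([*d,250],v=150); st()
ctrl.servo_line([600,-60,250],v=300); st()
im=shot("scene","c5.png",(190,115,290,195),7); im=shot("top","c6.png",(125,150,225,250),6)
```

```text
t 42.74 p [534.4, 187.0, 249.1] w 57.7 F [-2.2, 1.0, -0.3]
 t 43.74 p [599.5, -57.6, 249.9] w 58.3 F [-0.8, -0.3, -0.0]
```

View pics/c5.png

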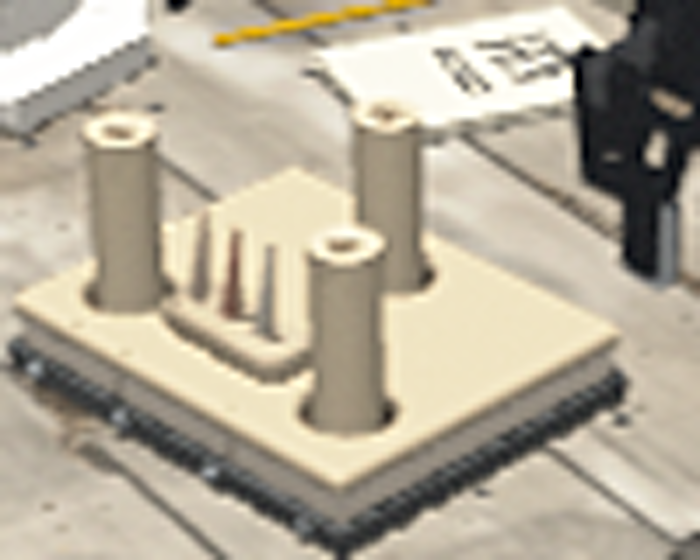

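View pics/c6.png

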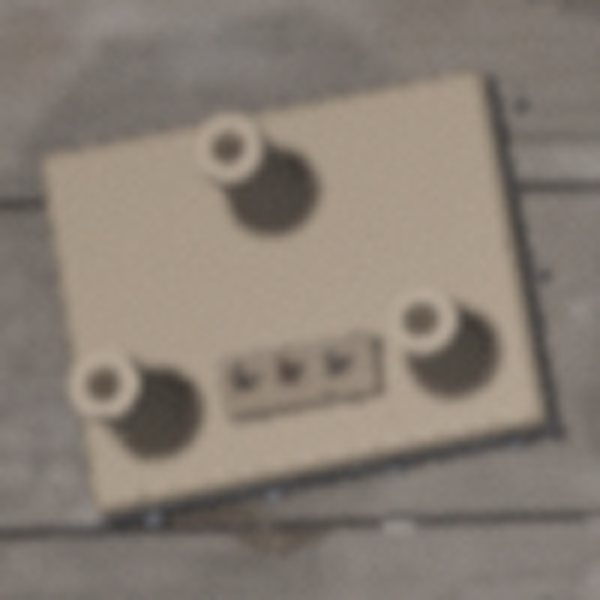

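Run:
```python
from h import *
f=lambda p,s,o:(np.array(p,float)+.5)/s-.5+o
D=lambda w:(w-CD)@np.array([[np.cos(YD),-np.sin(YD)],[np.sin(YD),np.cos(YD)]])
t=lambda p,z:D(ray("top",f(p,6,[125,150]),z)[:,:2]).round(1)
s=lambda p,z:D(ray("scene",f(p,7,[190,115]),z)[:,:2]).round(1)
c=t([(222,356),(372,336),(382,388),(232,414)],56); print(c.tolist(),c.mean(0))
print("cone bases top~",t([(246,382),(292,374),(338,366)],58).tolist())
print("cone bases scene",s([(200,299),(232,317),(267,336)],56).tolist())
print("bar ends scene left/right corner",s([(163,298),(270,372),(308,352)],56).tolist())
print("props top",t([(105,385),(423,320),(230,149)],122).tolist(),"scene",s([(120,132),(346,246),(388,116)],122).tolist())
```

```text
[[-30.1, 32.7], [-35.1, -38.5], [-60.7, -38.9], [-58.4, 32.5]] [-46.075  -3.05 ]
cone bases top~ [[-45.1, 23.1], [-45.8, 1.2], [-46.5, -20.7]]
cone bases scene [[-48.5, 23.8], [-49.0, 2.0], [-49.0, -21.0]]
bar ends scene left/right corner [[-59.7, 36.1], [-68.5, -44.1], [-45.5, -43.6]]
props top [[-47.8, 70.9], [-47.8, -73.3], [47.9, -1.2]] scene [[-49.0, 71.7], [-48.4, -72.7], [46.6, -0.9]]
```

Run:
```python
from h import *
im=ctrl.camera("top"); sc=ctrl.camera("scene")
def dk(x,y,z): return [*deck(x,y),z]
for n,I,xs in(("top",im,(-57,-54,-38)),("scene",sc,(-60,-57,-54))):
    g=cv2.cvtColor(I,cv2.COLOR_BGR2GRAY).astype(np.float32)
    ys=np.arange(-58,58.1,1.)
    pr=[]
    for x in xs:
        p=proj(n,[dk(x,y,56) for y in ys]).astype(np.float32)
        pr.append(cv2.remap(g,p[:,0].reshape(1,-1),p[:,1].reshape(1,-1),cv2.INTER_LINEAR)[0])
    pr=np.mean(pr,0)
    print(n); print([(int(y),int(v)) for y,v in zip(ys,pr) if 24<abs(y)<54])
```

```text
top
[(-53, 137), (-52, 145), (-51, 152), (-50, 157), (-49, 159), (-48, 161), (-47, 161), (-46, 159), (-45, 158), (-44, 152), (-43, 146), (-42, 140), (-41, 133), (-40, 126), (-39, 121), (-38, 122), (-37, 123), (-36, 125), (-35, 129), (-34, 133), (-33, 135), (-32, 136), (-31, 137), (-30, 137), (-29, 137), (-28, 137), (-27, 136), (-26, 136), (-25, 135), (25, 123), (26, 122), (27, 121), (28, 122), (29, 124), (30, 126), (31, 128), (32, 131), (33, 134), (34, 137), (35, 141), (36, 145), (37, 149), (38, 152), (39, 154), (40, 155), (41, 155), (42, 152), (43, 147), (44, 143), (45, 134), (46, 125), (47, 116), (48, 107), (49, 98), (50, 90), (51, 84), (52, 78), (53, 72)]
scene
[(-53, 145), (-52, 130), (-51, 122), (-50, 115), (-49, 113), (-48, 115), (-47, 118), (-46, 123), (-45, 129), (-44, 136), (-43, 145), (-42, 155), (-41, 168), (-40, 181), (-39, 193), (-38, 203), (-37, 211), (-36, 217), (-35, 221), (-34, 224), (-33, 227), (-32, 229), (-31, 230), (-30, 231), (-29, 231), (-28, 231), (-27, 228), (-26, 225), (-25, 223), (25, 210), (26, 206), (27, 203), (28, 200), (29, 195), (30, 189), (31, 184), (32, 177), (33, 168), (34, 158), (35, 148), (36, 136), (37, 124), (38, 116), (39, 110), (40, 107), (41, 107), (42, 109), (43, 113), (44, 117), (45, 120), (46, 123), (47, 126), (48, 129), (49, 131), (50, 133), (51, 135), (52, 137), (53, 138)]
```

Measured in deck coordinates, the pack sits at about (-47.5, -1.5) mm with 1° of yaw or less, and the prop tops are within about 1.5 mm of nominal. Next is the shelf.

Run:
```python
from h import *
p=(680.3,-175.8); R=Rz(np.pi/2-0.038)
ctrl.move_ptp([*p,200],R); ctrl.command_gripper(55,40); print(np.round(ctrl.current_joint_pos(),2))
ctrl.servo_line([*p,100],v=150); st("above")
shot("scene","s1.png",(270,110,400,260),4)
ctrl.servo_line([*p,77],v=40); st("at")
ctrl.command_gripper(10,90); st("grip"); ctrl.dwell(.2)
ctrl.servo_line([*p,130],v=60); st("lift")
im=shot("scene","s2.png",(270,110,400,260),4)
```

```text
[ 0.62  1.09 -1.02  1.37  0.95  1.2   1.05]
above t 46.27 p [681.0, -175.5, 100.9] w 54.7 F [-0.1, -0.4, 0.4]
at t 47.05 p [680.4, -175.7, 77.0] w 55.0 F [-0.2, 0.3, -0.8]
grip t 47.47 p [680.5, -176.1, 77.8] w 19.2 F [-1.4, -1.7, 5.4]
lift t 48.7 p [679.9, -175.9, 129.5] w 19.1 F [0.5, -0.3, -6.9]
```

View pics/s1.png

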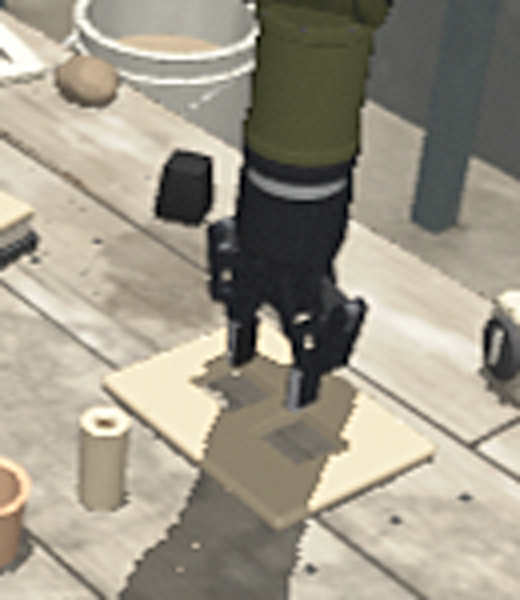

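View pics/s2.png

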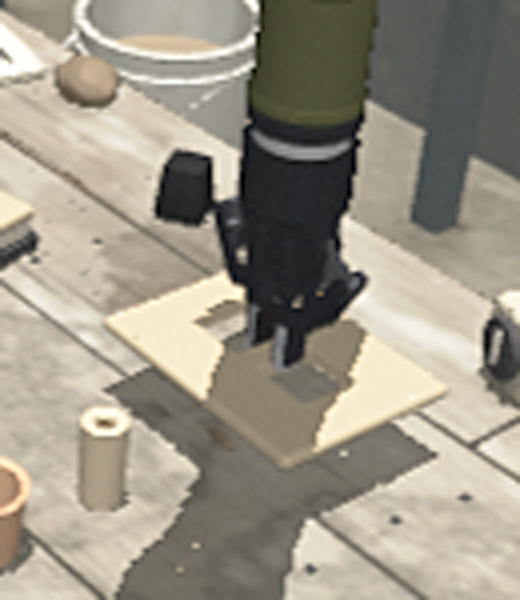

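The shelf is lifted level, with its corners at crop (108,322), (285,465) and (448,388). I'll carry it over the deck.

Run:
```python
from h import *
p=(680.3,-175.8); d=deck(0,0); R=Rz(np.pi/2+YD)
ctrl.servo_line([*p,265],v=120)
ctrl.servo_line([*d,265],R,v=150); ctrl.dwell(.3); st("over"); print(np.round(ctrl.current_joint_pos(),2))
ctrl.servo_line([*d,212],v=60); ctrl.dwell(.3); st("near")
im=shot("scene","s3.png",(170,90,320,210),5); cv2.imwrite("pics/s3f.png",im)
im=shot("top","s4.png",(120,150,230,250),6); cv2.imwrite("pics/s4f.png",im)
```

```text
over t 53.03 p [582.1, 195.6, 265.0] w 18.6 F [-0.5, 0.2, -7.0]
[ 0.14  0.93 -1.09  1.62  0.89  1.16  0.58]
near t 54.37 p [582.2, 195.8, 212.3] w 18.8 F [-0.2, -1.1, -7.4]
```

View pics/s3.png

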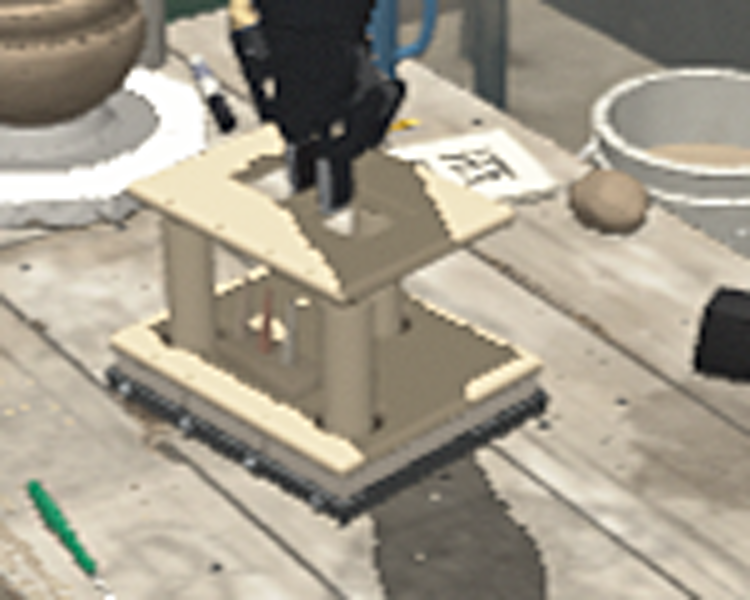

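View pics/s4.png

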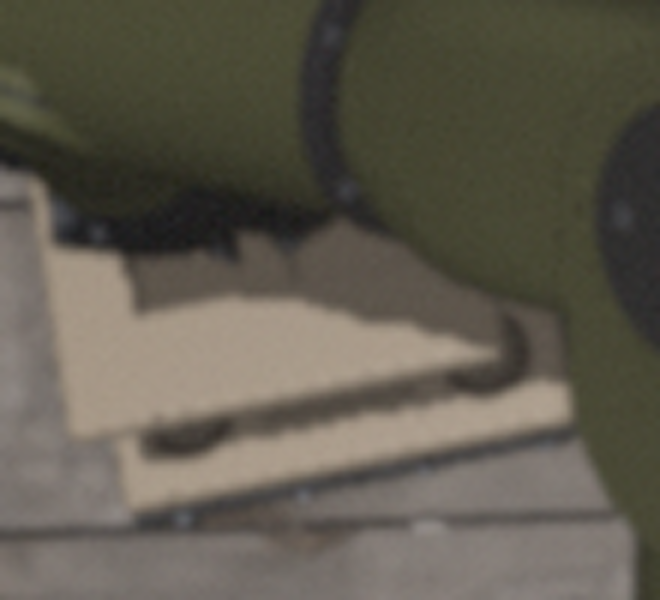

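Run:
```python
from h import *
f=lambda p,s,o:(np.array(p,float)+.5)/s-.5+o
D=lambda w:(w-CD)@np.array([[np.cos(YD),-np.sin(YD)],[np.sin(YD),np.cos(YD)]])
c=D(ray("scene",f([(128,188),(347,297),(514,211),(275,126)],5,[170,90]),147)[:,:2]); print(c.round(1).tolist(),c.mean(0))
for i in range(4):
    e=c[(i+1)%4]-c[i]; print(np.linalg.norm(e).round(1),np.degrees(np.arctan2(e[1],e[0])).round(1))
c=D(ray("top",f([(72,437),(498,355),(34,180)],6,[120,150]),147)[:,:2]); print(c.round(1).tolist())
e=c[1]-c[0]; print(np.degrees(np.arctan2(e[1],e[0])))
e=c[2]-c[0]; print(np.degrees(np.arctan2(e[1],e[0])))
```

```text
[[-77.5, 89.9], [-75.7, -102.0], [69.2, -97.2], [45.5, 91.6]] [-9.63391956 -4.41229976]
191.9 -89.5
145.0 1.9
190.3 97.2
123.0 -179.2
[[-70.6, 94.5], [-72.9, -93.6], [46.7, 94.0]]
-90.68952302615686
-0.24759211151522248
```

The shelf is square with the deck within about 1° and centred to a few mm. I'll lower until contact.

Run:
```python
from h import *
d=deck(0,0)
ctrl.servo_line([*d,203],v=40); st()
z=203
while z>196:
    z-=1; ctrl.servo_line([*d,z],v=15); ctrl.dwell(.15); F=ctrl.current_contact_force()[2]; print(z,round(F,1),round(ctrl.current_position()[2],1))
    if F>-3: break
ctrl.dwell(.2); ctrl.command_gripper(40,30); ctrl.dwell(.2); st("open")
ctrl.servo_line([*d,ctrl.current_position()[2]+60],v=60); ctrl.servo_line([*d,330],v=150); 
ctrl.servo_line([520,-150,330],v=300); st()
im=shot("scene","e1.png",(170,90,320,210),5); cv2.imwrite("pics/e1f.png",im)
im=shot("top","e2.png",(120,150,230,250),6); cv2.imwrite("pics/e2f.png",im)
```

```text
t 54.84 p [581.9, 195.5, 202.5] w 18.5 F [1.1, -0.8, -6.2]
202 -6.3 202.1
201 -6.4 201.0
200 -6.8 200.0
199 4.0 199.8
open t 57.18 p [582.2, 195.8, 199.0] w 40.0 F [0.7, 0.0, -0.5]
 t 60.27 p [520.2, -148.2, 330.2] w 40.1 F [-0.8, -0.4, -0.7]
```

View pics/e1.png

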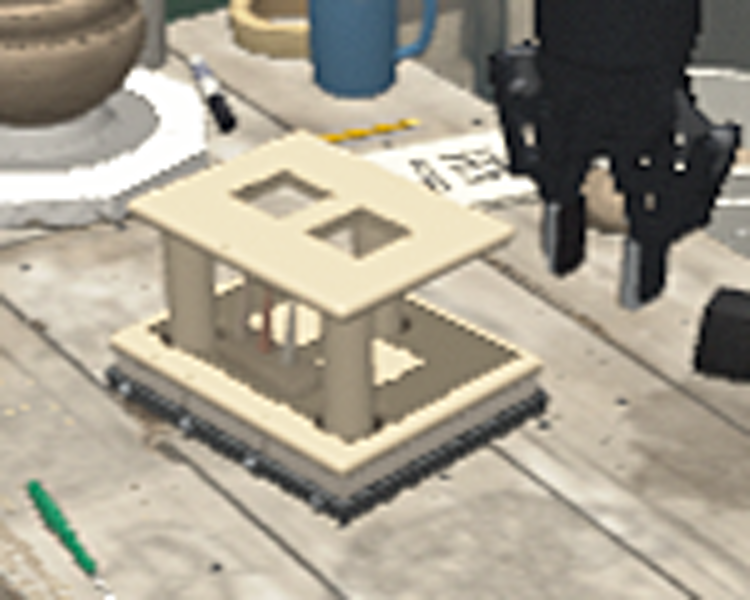

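View pics/e2.png

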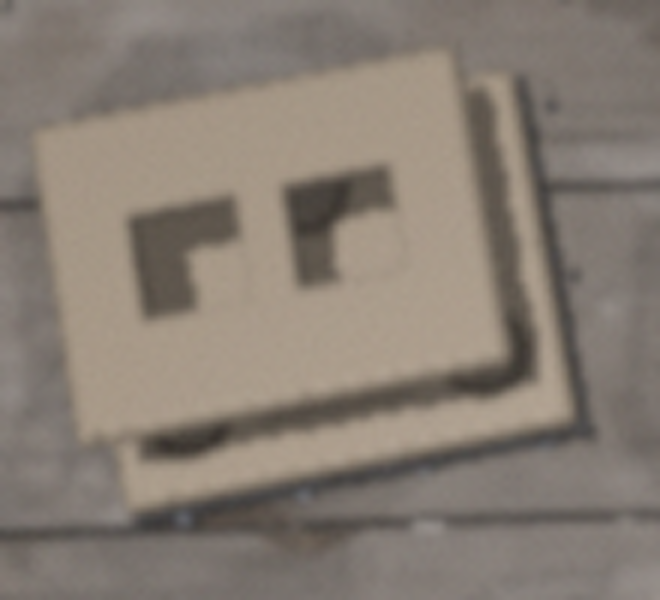

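Run:
```python
from h import *
f=lambda p,s,o:(np.array(p,float)+.5)/s-.5+o
D=lambda w:(w-CD)@np.array([[np.cos(YD),-np.sin(YD)],[np.sin(YD),np.cos(YD)]])
def rep(n,p,s,o,z=134):
    c=D(ray(n,f(p,s,o),z)[:,:2]); print(n,c.round(1).tolist(),"mean",c.mean(0).round(1))
    for i in range(4):
        e=c[(i+1)%4]-c[i]; print("  ",np.linalg.norm(e).round(1),np.degrees(np.arctan2(e[1],e[0])).round(1))
rep("scene",[(128,206),(347,317),(516,231),(300,131)],5,[170,90])
rep("top",[(82,438),(508,357),(452,50),(36,130)],6,[120,150])
# deck corners for comparison, z=40
rep("scene",[(108,343),(345,472),(545,364),(302,275)],5,[170,90],40)
```

```text
scene [[-77.3, 91.7], [-76.0, -101.9], [69.4, -99.1], [70.2, 95.3]] mean [-3.4 -3.5]
   193.6 -89.6
   145.5 1.1
   194.3 89.8
   147.6 -178.6
top [[-69.2, 94.2], [-71.9, -96.0], [71.7, -96.0], [73.5, 93.6]] mean [ 1.  -1.1]
   190.2 -90.8
   143.6 -0.0
   189.7 89.4
   142.7 179.8
scene [[-95.5, 100.8], [-91.4, -113.4], [83.3, -114.3], [52.9, 79.1]] mean [-12.7 -11.9]
   214.3 -88.9
   174.7 -0.3
   195.7 98.9
   149.9 171.7
```

Run:
```python
from h import *
ctrl.move_joints([-1.162,0.689,-0.195,1.565,0.157,0.902,-0.215]); ctrl.dwell(.3); st()
im=shot("scene","f1.png",(180,110,400,320),2.8); im=shot("top","f2.png",(120,140,420,290),2.6)
```

```text
t 63.45 p [229.1, 581.8, 304.0] w 39.5 F [-0.1, -1.3, 0.6]
```

View pics/f1.png

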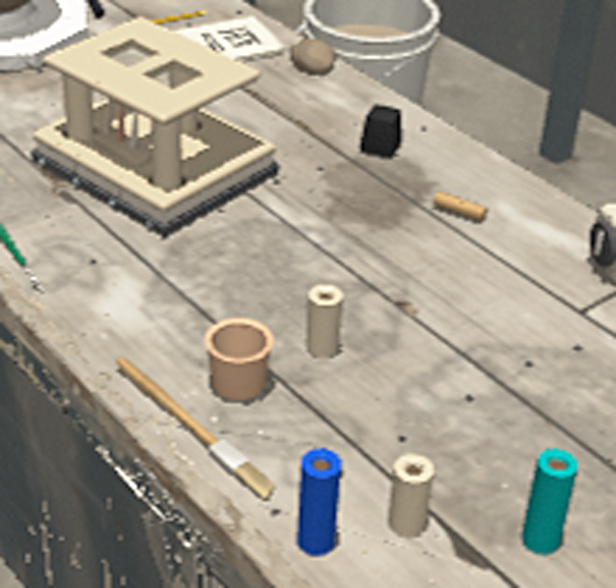

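View pics/f2.png

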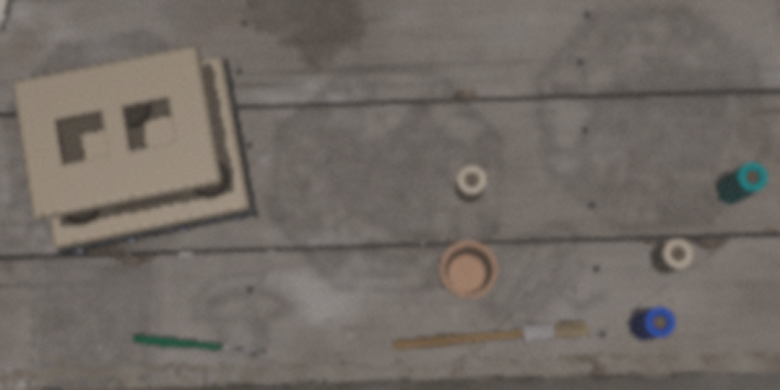

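The finished stack stands at scene-crop (155,110). Both short props (323,320) and (411,495), the cup (239,360) and the coloured posts are undisturbed.

```bash
python3 -c "
from rig import ctrl
print(ctrl.hand_in(), ctrl.current_time())"
```

```text
the job is handed in; nothing more can be done
the job is handed in; nothing more can be done
```

The kiln deck is set up and the job is handed in; the last clock reading before that was about 63 s, against the 134 s limit. I stood the three tall props in the sockets (back, front left, front right). Then I set the cone pack midway between the two front ones and laid the shelf on top.

- **Props:** before I laid the shelf, both views put the prop tops within about 1.5 mm of where they should be.
- **Cone pack:** the centre is within about 2 mm of the midpoint. The yaw of its row of cones read 0.6° in one view and 1.8° in the other.
- **Shelf:** it rests on the props, which it met at the expected height. It looks level and is square with the deck within about 1°. The two views disagree on its centring: (+1, -1) mm from the top view and (-3, -3) mm from the scene view, so about (-1, -2) mm on average.
- **Left alone:** the short props, the cup and the two coloured look-alikes are still standing where they were.

The first approach to the cone pack was refused as unreachable because of a joint limit. I backed off and redid it with the elbow swung out; nothing was touched.

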